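# Sweep the stray thumb nuts off the optical bench into the parts tray

## Task

Three brass thumb nuts were left lying on the metal deck of the optical bench. Using your fingers as a broom, sweep all three along the deck and off its end into the red parts tray that stands against that end; only push them, do not pick them up. Leave the foot, switch box and canister standing where they are on the deck, and both trays in their places.

Things in the scene. Friction and masses are not known exactly. Their poses are not given: they have to be found in the camera images.
- bench: Optical bench, fixed: wooden plinth with a flat drilled aluminium deck, 360 mm along its x, 400 mm along y, deck surface 40 mm above the table. Origin: centre of its underside. Its short ends, where the trays stand, are at y = +/-200 mm and have no rim. At x above +125 mm a low rail carries fixed stands (lens, iris, lamp) up to 180 mm above the deck; no need to touch them.
- tray_red: Red parts tray, empty, loose (0.45 kg), open-topped: 200 mm along x, 110 mm along y, 36 mm high, walls and floor 3 mm. Origin: centre of its underside; axes parallel to the bench's. A long side is 1.5 mm from one end of the bench (either: centre at y about +256 or -256 mm, x from -60 to 0 mm in the bench's frame), rim 4 mm below the deck: what slides off drops in.
- tray_lens: A blue tray of the same size and mass at the bench's other end, holding three black-rimmed lenses on grey foam. Origin at the centre of its underside. To be left alone; no nut belongs in it.
- nut0_center (a point): Loose brass thumb nut, one of three alike, about 55 g: disc 28 mm across and 10 mm thick with a 16 mm wide collar on top, 14 mm high in all. Site on its axis, half-way up (7 mm above the deck). It slides on the deck. At the start the nuts lie 70 mm or more apart along the bench's y, at x = -60 to 0 mm in its frame, with nothing but other nuts between them and either end.
- nut1_center (a point): Loose brass thumb nut, one of three alike, about 55 g: disc 28 mm across and 10 mm thick with a 16 mm wide collar on top, 14 mm high in all. Site on its axis, half-way up (7 mm above the deck). It slides on the deck. At the start the nuts lie 70 mm or more apart along the bench's y, at x = -60 to 0 mm in its frame, with nothing but other nuts between them and either end.
- nut2_center (a point): Loose brass thumb nut, one of three alike, about 55 g: disc 28 mm across and 10 mm thick with a 16 mm wide collar on top, 14 mm high in all. Site on its axis, half-way up (7 mm above the deck). It slides on the deck. At the start the nuts lie 70 mm or more apart along the bench's y, at x = -60 to 0 mm in its frame, with nothing but other nuts between them and either end.
- foot: Bystander, loose on the deck: a dark steel post foot, disc 52 mm in diameter and 12 mm thick with a bright steel socket 20 mm in diameter, 45 mm high in all, a small black side screw reaching 18 mm from the axis. Origin at the centre of its underside.
- switchbox: Bystander, loose on the deck: a grey switch box 46 x 56 mm, 36 mm high with its red and blue sockets. Origin at the centre of its underside.
- canister: Bystander, loose on the deck: a green canister with a white lid, 47 mm in diameter, 40 mm high. Origin at the centre of its underside.
Things that resemble listed ones, but are neither listed nor needed, are in the scene too. What is shaped like the part that bears nut2_center but black or white is not meant. What is shaped like the part that bears nut0_center but black or turquoise is not meant.

How it is judged (in metres and radians):
At the end, for the whole second after the job is handed in: All three thumb nuts lie at rest inside the red tray, below its rim; the foot, switch box and canister stand upright within 15 mm of where they stood, and both trays are within 20 mm of where they stood (x of nut0_center in the frame of tray_red between -0.097 and 0.097 m and y of nut0_center in the frame of tray_red between -0.052 and 0.052 m and z of each of nut0_center, nut1_center, nut2_center in the frame of tray_red below 0.03 m and linear speed of each of nut0, nut1, nut2 below 0.02 m/s and x of nut1_center in the frame of tray_red between -0.097 and 0.097 m and y of nut1_center in the frame of tray_red between -0.052 and 0.052 m and x of nut2_center in the frame of tray_red between -0.097 and 0.097 m and y of nut2_center in the frame of tray_red between -0.052 and 0.052 m and distance of each of foot, switchbox, canister from where it was at the start of the episode below 0.015 m and angle between each of foot, switchbox, canister's own z axis and vertical below 0.15 rad and distance of each of tray_red, tray_lens from where it was at the start of the episode below 0.02 m); the robot touches nothing.
It fails at once if a thumb nut is lifted off the deck (its centre more than 15 mm higher than when it lies on the deck) (height (world z) of any of nut0_center, nut1_center, nut2_center above 0.062 m).
It fails at once if a thumb nut is carried out over the red tray in the fingers instead of being slid off the deck's end ((y of nut0_center in the frame of tray_red between -0.025 and 0.025 m and x of nut0_center in the frame of tray_red between -0.1 and 0.1 m and z of nut0_center in the frame of tray_red above 0.04 m and contact force between the fingers and nut0 above 0.2 N) or (y of nut1_center in the frame of tray_red between -0.025 and 0.025 m and x of nut1_center in the frame of tray_red between -0.1 and 0.1 m and z of nut1_center in the frame of tray_red above 0.04 m and contact force between the fingers and nut1 above 0.2 N) or (y of nut2_center in the frame of tray_red between -0.025 and 0.025 m and x of nut2_center in the frame of tray_red between -0.1 and 0.1 m and z of nut2_center in the frame of tray_red above 0.04 m and contact force between the fingers and nut2 above 0.2 N)).
It fails at once if the foot, the switch box or the canister is shifted more than 15 mm or knocked over (distance of any of foot, switchbox, canister from where it was at the start of the episode above 0.015 m or angle between any of foot, switchbox, canister's own z axis and vertical above 0.35 rad).
It fails at once if the red or the blue tray is shoved more than 20 mm (distance of any of tray_red, tray_lens from where it was at the start of the episode above 0.02 m).
It also fails if it takes over 51 s, if anything falls off the work surface, if the arm or the gripper's body presses on something with over 40 N, if the wrist force passes 120 N, or if a joint passes its speed limit or range.

## Robot

A 6-joint arm with a two-finger parallel gripper is mounted at the origin on the work surface. World frame = base frame: x ahead of the robot, y to its left, z up, the work surface at z = 0. Lengths are in mm, angles in degrees, forces in N, time in s.
With the tool pointing down it reaches from about 350 to 875 mm from the base axis. Payload 4.2 kg.
Tool frame: the origin (TCP) lies where the fingers leave the gripper's body, on its centre line; the fingertips stand 70 mm ahead of it and the grasp point (between the pads) lies 51 mm ahead of it; z points along the fingers, y is the direction in which the jaws open and shut (so a half turn about z gives the same grasp; the last joint's range is limited). The gripper opens to 87 mm and grips with 3 to 60 N. Pads are 19 mm wide; open, the fingers measure 117 mm over their backs; the gripper's body (75 mm by 190 mm) begins 51 mm behind the grasp point.
Start: joints at [14.817, 22.042, 0.453, 0, -68.411, -14.817], TCP at [624.98, 0.025, 292.25] pointing down, gripper open.
Joint ranges: [-179.83, 179.83], [-69.29, 118.12], [-61.27, 80.66], [-181.25, 117.63], [-171.15, -9.14], [-177.46, 177.46]. Speed limits (degrees/s): [159.86, 159.86, 180, 180, 180, 180].

## Interface

Orientations are given as a 3x3 rotation matrix whose columns are the frame's x, y, z axes.
In Python, from rig import * gives the robot as it stands. Calls block until the motion is done:
- move_ptp(position, orientation): joint-space move of the TCP to a pose.
- move_l(position, speed=150, orientation=None, guard=None): straight line of the TCP; orientation=None keeps the orientation; speed is the mean speed in mm/s. With guard (N) it stops when the force on the tool has changed by that much, and returns True; else False.
- goto_joints(angles): joint-space move.
- gripper_open() and grasp(): open the fingers fully, or close them until they stop; the grip force is fixed at half the most.
- hold(seconds).
- ik(position, orientation): joint angles nearest the present ones, or None.
- get_obs(): the state.
- camera(name): name is "scene" or "side" or "wrist"; returns a dict with "img" (384x512x3 uint8, red, green, blue), "z_map" (384x512 float32, mm along the optical axis (not along the pixel's ray), 0 where there is no reading), "vertical_fov" (degrees; the focal length in pixels is half the picture's height over the tangent of half this angle, whatever the lens; pixels are square), "cx", "cy" (the principal point, pixels), "pose" (4x4, takes a point from camera to world coordinates). Camera axes: x right, y up, looking along -z (the intrinsics and any distortion apply to the point x, -y, -z); pixel columns grow to the right and rows downward; lengths in mm; the calibration is good to about 2 mm. A picture is of the moment at which its call begins.
A pose or a line that the arm cannot do raises PlanningError and nothing moves.
- hand_in(): hands the job in, once; it reports no verdict.
The state is a dict: "clock": time; "joint_positions": joint angles; "qd": joint speeds; "joint_efforts": joint torques, N m; "tcp_pos": TCP position; "tool_rot": TCP orientation; "contact_force": force on the tool from outside, world axes, zero at the start; "torque": the same for the moment, N m; "opening": opening from 0.0 (shut) to 1.0 (fully open).
Only numpy, scipy, OpenCV 4.12 (cv2) and the standard library are available. Lean on these libraries where they do the work, as an engineer would, in place of code of your own. Each camera call takes 0.05 s, during which the arm holds its last target. There are 200 camera calls.

## Working session

There is one attempt and no reset: what is moved stays moved. The work goes in short steps, each a Python script; the robot and the scene stay as the last script left them, time stands still between calls to the robot, and variables do not carry over. Pictures are saved under pics/ and viewed, about 8 in all and at most 12, crops included, and the job is handed in when it is done.

```bash
ls; mkdir -p pics
cat > h.py <<'E'
from rig import *
import numpy as np, cv2
def snap(n,f):
    c=camera(n); np.savez(f'{f}.npz',**c); cv2.imwrite(f'pics/{f}.png',c['img'][:,:,::-1]); return c
def world(c):
    H,W=c['z_map'].shape; f=H/2/np.tan(np.radians(c['vertical_fov'])/2)
    u,v=np.meshgrid(np.arange(W),np.arange(H)); z=c['z_map']
    P=np.stack([(u-c['cx'])/f*z,-(v-c['cy'])/f*z,-z,np.ones_like(z)],-1)
    return (P@np.array(c['pose']).T)[...,:3]
E
python3 - <<'E'
from h import *
for n in('scene','side','wrist'):
    c=snap(n,n+'0'); print(n,{k:v for k,v in c.items() if k not in('img','z_map')})
E
```

```text
pics
scene {'vertical_fov': 47.096349927116435, 'cx': 244.92784857226798, 'cy': 195.9101380346153, 'pose': array([[-2.89948116e-01, -8.01003651e-01,  5.23758763e-01,
         1.02393512e+03],
       [ 9.56916846e-01, -2.51505594e-01,  1.45103706e-01,
         1.20159715e+02],
       [ 1.54996605e-02,  5.43266130e-01,  8.39417461e-01,
         7.67364928e+02],
       [ 0.00000000e+00,  0.00000000e+00,  0.00000000e+00,
         1.00000000e+00]])}
side {'vertical_fov': 49.56080657716558, 'cx': 260.13579135373357, 'cy': 189.8909743421094, 'pose': array([[-6.96786081e-01,  5.14634771e-01, -4.99640081e-01,
         1.78319488e+02],
       [-7.17077442e-01, -5.16303179e-01,  4.68221069e-01,
         4.04708765e+02],
       [-1.70029192e-02,  6.84530554e-01,  7.28785854e-01,
         6.89318029e+02],
       [ 0.00000000e+00,  0.00000000e+00,  0.00000000e+00,
         1.00000000e+00]])}
wrist {'vertical_fov': 65.11215562820442, 'cx': 257.95030712152453, 'cy': 189.4554231252454, 'pose': array([[-9.99997886e-01, -9.12080657e-04,  1.84275639e-03,
         6.24759677e+02],
       [ 3.31932707e-04, -9.56084657e-01, -2.93090460e-01,
        -8.18441513e+01],
       [ 2.02915325e-03, -2.93089229e-01,  9.56082939e-01,
         3.84827969e+02],
       [ 0.00000000e+00,  0.00000000e+00,  0.00000000e+00,
         1.00000000e+00]])}
```

View pics/scene0.png

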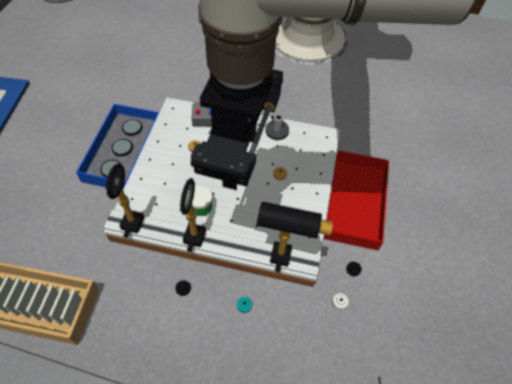

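View pics/side0.png

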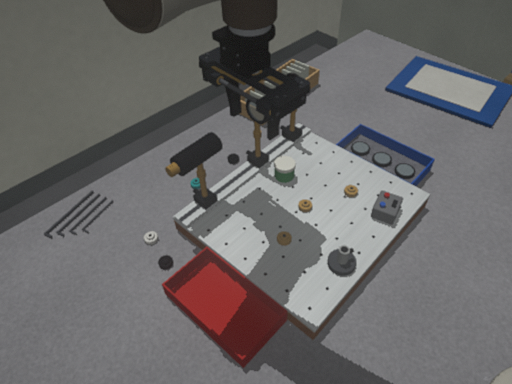

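Side view: brass nuts at about (351,190), (305,205) and (284,238). Lookalikes are black (233,158) and (165,262), white (150,238), and turquoise (195,183), all on the table, plus the brass stand posts at (257,130) and (202,180). The bystanders are the canister (285,168), switch box (387,206) and foot (342,260). The red tray is at (225,303), at the bench's +y end.

```bash
cat > m.py <<'E'
from h import *
def ray(c,u,v,z):
    H=384; f=H/2/np.tan(np.radians(c['vertical_fov'])/2); T=np.array(c['pose'])
    d=T[:3,:3]@np.array([(u-c['cx'])/f,-(v-c['cy'])/f,-1]); o=T[:3,3]
    return (o+d*(z-o[2])/d[2])[:2]
def blobs(c,m,lo=20):
    m=cv2.morphologyEx(m.astype(np.uint8),cv2.MORPH_CLOSE,np.ones((3,3)))
    n,l,s,ce=cv2.connectedComponentsWithStats(m); return [(ce[i],s[i,4],l==i) for i in range(1,n) if s[i,4]>=lo]
E
python3 - <<'E'
from m import *
c=dict(np.load('side0.npz')); W=world(c); hsv=cv2.cvtColor(c['img'],cv2.COLOR_RGB2HSV)
h,s,v=hsv[...,0].astype(int),hsv[...,1],hsv[...,2]; z=W[...,2]; ok=c['z_map']>0
cand=ok&(abs(z-40)<3)&(s<60)
m=max(blobs(c,cand),key=lambda b:b[1])[2]
r=cv2.minAreaRect(W[m][:,:2].astype(np.float32)); print('deck',r,np.median(z[m])); print(cv2.boxPoints(r))
for name,mm,hz in(('brass',(h>8)&(h<26)&(s>90)&(z>42)&(z<65),52),('red',((h<5)|(h>174))&(s>150)&(z<60)&(z>-5),36)):
    for ce,a,mk in blobs(c,mm&ok):
        print(name,ce.round(1),a,'ray',ray(c,*ce,hz).round(1),'depth',np.median(W[mk],0).round(1))
        if name=='red' and a>500:
            p=W[mk];q=cv2.minAreaRect(p[:,:2].astype(np.float32));print(q)
# things above deck
R=cv2.boxPoints(r)
inside=np.array([cv2.pointPolygonTest(R,(float(a),float(b)),False)>0 for a,b in W[...,:2].reshape(-1,2)]).reshape(z.shape)
for ce,a,mk in blobs(c,inside&ok&(z>45)&(z<100),15): print('obj',ce.round(),a,W[mk].min(0).round(),W[mk].max(0).round())
E
```

```text
deck ((470.3569030761719, 96.07986450195312), (397.5871276855469, 751.0494995117188), 15.522137641906738) 42.17957004969628
[[ 178.31949  404.70886]
 [ 379.30832 -318.9477 ]
 [ 762.3943  -212.54913]
 [ 561.4055   511.10742]]
brass [285.4  64.2] 36 ray [ 925. -409.] depth [ 932.7 -417.6   45.6]
brass [312.5  72.8] 37 ray [ 837.5 -428.6] depth [ 840.6 -441.5   46.3]
brass [350.8 189.9] 93 ray [ 480.9 -138.5] depth [ 479.7 -136.9   52.9]
brass [304.9 204.6] 107 ray [521.5 -40.2] depth [520.6 -39.   53.2]
brass [283.9 238.3] 99 ray [493.3  51. ] depth [491.2  52.7  52.4]
red [224.5 310.3] 5048 ray [468.  223.1] depth [481.5 215.6   5.4]
((369.3348083496094, 258.55023193359375), (155.6733856201172, 455.1509704589844), 71.45999908447266)
obj [255. 168.] 2863 [ 178. -269.    1.] [768. 405. 689.]
obj [351. 190.] 130 [ 467. -154.   45.] [ 495. -127.   58.]
obj [387. 206.] 727 [ 178. -207.   41.] [428. 405. 689.]
obj [305. 205.] 138 [508. -57.  41.] [543. -28.  59.]
obj [284. 238.] 170 [178.  34.  44.] [509. 405. 689.]
obj [342. 260.] 668 [178. -23.  42.] [410. 405. 689.]
```

Run:
```python
from m import *
def rect(p): 
    return cv2.minAreaRect(p[:,:2].astype(np.float32))
for cam in('side','scene'):
    c=dict(np.load(cam+'0.npz')); W=world(c); hsv=cv2.cvtColor(c['img'],cv2.COLOR_RGB2HSV)
    h,s=hsv[...,0].astype(int),hsv[...,1]; z=W[...,2]; ok=c['z_map']>0
    m=max(blobs(c,cv2.erode((ok&(abs(z-42)<5)&(s<60)).astype(np.uint8),np.ones((2,2)))),key=lambda b:b[1])[2]&ok&(abs(z-42)<5)
    r=rect(W[m]); B=cv2.boxPoints(r); print(cam,'deck',r,B.round().tolist())
    if cam=='scene':
        for ce,a,mk in blobs(c,(h>8)&(h<26)&(s>90)&(z>42)&(z<65)&ok): print('brass',ce.round(1),ray(c,*ce,52).round(1))
    for n,mm in(('red',((h<5)|(h>174))&(s>150)),('blue',(h>105)&(h<125)&(s>130))):
        mk=max(blobs(c,mm&ok&(z<45)&(z>28)),key=lambda b:b[1])[2]&ok&(z>28)&(z<45); print(n,rect(W[mk]),cv2.boxPoints(rect(W[mk])).round().tolist())
    for ce,a,mk in blobs(c,ok&(z>48)&(z<110)&(W[...,0]<760),15):
        mk=mk&ok&(z>48); print('obj',ce.round(),a,W[mk].min(0).round(),W[mk].max(0).round())
```

```text
side deck ((507.53643798828125, -46.2021484375), (318.8175354003906, 400.3752746582031), 3.548227071762085) [[336.0, 144.0], [361.0, -256.0], [679.0, -236.0], [654.0, 163.0]]
red ((486.34423828125, 233.1199951171875), (199.25933837890625, 62.12659454345703), 3.580310821533203) [[385.0, 258.0], [389.0, 196.0], [588.0, 208.0], [584.0, 270.0]]
blue ((508.0926818847656, -308.1124267578125), (201.4915313720703, 105.49163055419922), 1.7033110857009888) [[406.0, -258.0], [409.0, -364.0], [610.0, -358.0], [607.0, -252.0]]
obj [501.   2.] 107 [  629. -1259.    48.] [  714. -1229.    67.]
obj [247. 171.] 3211 [ 592. -236.   48.] [726. 165. 110.]
obj [351. 190.] 117 [ 467. -154.   48.] [ 495. -127.   58.]
obj [387. 206.] 696 [ 371. -179.   48.] [ 428. -115.   81.]
obj [305. 204.] 128 [508. -57.  48.] [536. -28.  59.]
obj [284. 237.] 153 [482.  34.  48.] [509.  61.  60.]
obj [342. 260.] 646 [360. -12.  48.] [410.  39.  90.]
scene deck ((511.7212829589844, -47.1046142578125), (318.115478515625, 397.1623229980469), 3.498648166656494) [[341.0, 141.0], [365.0, -255.0], [683.0, -236.0], [658.0, 161.0]]
brass [192.1 144.4] [ 488.1 -145.9]
brass [279.7 173. ] [504.3  47.2]
brass [ 50.5 303.6] [ 877.8 -249.6]
red ((492.33258056640625, 208.47164916992188), (202.1501922607422, 106.8498764038086), 3.96994948387146) [[388.0, 255.0], [395.0, 148.0], [597.0, 162.0], [589.0, 269.0]]
blue ((512.2451171875, -305.8714904785156), (201.67959594726562, 106.92155456542969), 3.3876819610595703) [[408.0, -258.0], [415.0, -365.0], [616.0, -353.0], [610.0, -247.0]]
obj [310.  25.] 748 [  2. -62.  48.] [ 67.  59. 101.]
obj [200. 115.] 371 [ 387. -181.   48.] [ 434. -130.   78.]
obj [277. 126.] 424 [365. -16.  48.] [416.  36.  88.]
obj [192. 144.] 68 [ 471. -157.   48.] [ 500. -136.   55.]
obj [280. 172.] 125 [485.  31.  48.] [513.  60.  56.]
obj [202. 199.] 461 [595. -95.  48.] [643. -58.  83.]
obj [213. 240.] 4088 [ 655. -237.   48.] [729. 162. 111.]
```

Run:
```python
from m import *
o=get_obs(); print(o['tool_rot'],o['tcp_pos'],o['clock'])
c=dict(np.load('wrist0.npz'));W=world(c);z=W[...,2];ok=c['z_map']>0
hsv=cv2.cvtColor(c['img'],cv2.COLOR_RGB2HSV);h,s=hsv[...,0].astype(int),hsv[...,1]
for ce,a,mk in blobs(c,(h>8)&(h<28)&(s>80)&(z>40)&(z<65)&ok,60): print('brass',ce.round(1),a,ray(c,*ce,52).round(1))
R=np.array([[.998,.061],[-.061,.998]])
for cam in('scene','side'):
    c=dict(np.load(cam+'0.npz'));W=world(c);q=(W[...,:2]-[530.5,-45.5])@R.T;m=(c['z_map']>0)&(W[...,2]>105)&(W[...,2]<210)&(abs(q[...,1])<215)&(q[...,0]>40)
    p=q[m]; print(cam,[(y,np.percentile(p[abs(p[:,1]-y)<10,0],[0,2]).round()) for y in range(-190,200,20) if (abs(p[:,1]-y)<10).any()])
```

```text
[[-1.01683661e-04 -9.99998596e-01 -1.67280587e-03]
 [-9.99999987e-01  1.01890140e-04 -1.23348326e-04]
 [ 1.23518595e-04  1.67279331e-03 -9.99998593e-01]] [6.24661342e+02 2.64861695e-02 2.91400582e+02] 0.15
brass [395.9  34.4] 677 [ 486.  -141.9]
brass [347.4 132.6] 480 [526.2 -44.9]
brass [362.9 208.8] 418 [500.1  44.2]
scene [(-150, array([129., 132.])), (-30, array([129., 132.])), (90, array([137., 143.])), (110, array([139., 142.])), (130, array([138., 143.])), (150, array([139., 143.])), (170, array([138., 142.])), (190, array([146., 147.]))]
side [(-150, array([144., 144.])), (-30, array([125., 127.])), (-10, array([153., 153.])), (90, array([132., 133.])), (110, array([132., 133.])), (130, array([131., 133.])), (150, array([132., 133.])), (170, array([132., 133.])), (190, array([133., 135.]))]
```

View pics/wrist0.png

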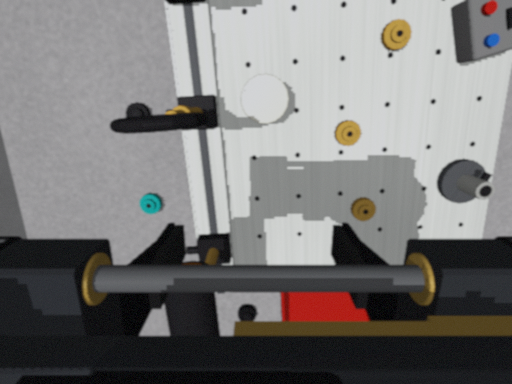

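The wrist crop shows the brass, collared nuts at (397,34), (348,132) and (363,209), and all three views agree to within about 5 mm. The turquoise (150,203) and black (247,313) lookalikes are off the deck. I'll sweep the nut nearest the tray first.

```bash
cat > s.py <<'E'
from m import *
O=np.array([531.5,-45.5]); a=np.radians(3.5); X=np.array([np.cos(a),np.sin(a)]); Y=np.array([-X[1],X[0]])
R=np.array([[-Y[0],-X[0],0],[-Y[1],-X[1],0],[0,0,-1]]).astype(float)
R[:,0]=[-Y[0],-Y[1],0]; R[:,1]=[-X[0],-X[1],0]
assert np.linalg.det(R)>.99
def bench(p): d=np.array(p)-O; return d@X,d@Y
def P(x,y,z): return [*(O+x*X+y*Y),z]
def sweep(n,yend=198,z=115.5):
    x,y=bench(n); print('nut bench',round(x,1),round(y,1))
    move_ptp(P(x,y-37,160),R); move_l(P(x,y-37,z),speed=80)
    o=get_obs(); print('low',o['tcp_pos'].round(1) if hasattr(o['tcp_pos'],'round') else o['tcp_pos'],np.round(o['contact_force'],1))
    hit=move_l(P(x,yend,z),speed=80,guard=25); o=get_obs(); print(hit,np.round(o['tcp_pos'],1),np.round(o['contact_force'],1))
    move_l(P(x,yend-25,z),speed=100); move_l(P(x,yend-25,170),speed=150); print(get_obs()['clock'])
E
python3 - <<'E'
from s import *
grasp(); sweep((498.5,46.5)); snap('side','side1')
E
```

```text
nut bench -27.3 93.8
low [501.3   9.7 115.8] [-0.  -0.1 -0.7]
False [492.1 150.1 115.5] [ 0.2 -0.1  0.1]
5.975
```

View pics/side1.png

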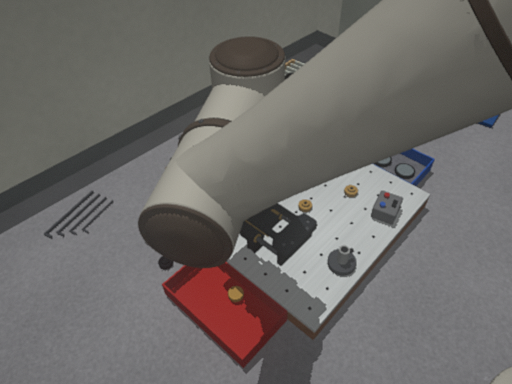

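The first nut lies in the red tray at (236,294), and the other two are still at (305,205) and (351,190). I'll sweep the next one.

Run:
```python
from s import *
sweep((523.5,-43)); snap('side','side2')
sweepless=None
```

```text
nut bench -7.8 3.0
low [526.1 -79.6 115.7] [0.2 0.9 0.4]
False [511.6 151.5 115.5] [ 0.3 -0.1  0.5]
11.5417
```

View pics/side2.png

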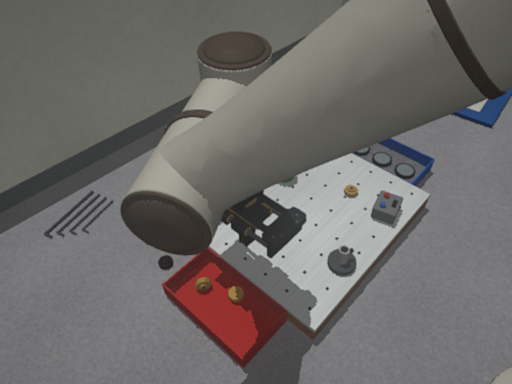

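Two nuts are now in the tray, at (203,284) and (236,294). The last one is at (351,190).

Run:
```python
from s import *
sweep((484.5,-141.5))
move_ptp(P(-20,0,300),R); hold(.3); print(get_obs()['clock'])
snap('side','side3')
def inf(cam,f):
    c=dict(np.load(f+'.npz')); W=world(c); z=W[...,2]; ok=c['z_map']>0
    hsv=cv2.cvtColor(c['img'],cv2.COLOR_RGB2HSV);h,s=hsv[...,0].astype(int),hsv[...,1]
    for ce,a,mk in blobs(c,(h>8)&(h<26)&(s>90)&(z>-3)&(z<65)&ok&(W[...,0]<620)): print('brass',ce.round(1),a,np.round(bench(ray(c,*ce,14)),1),np.median(z[mk&ok]).round(1))
    for ce,a,mk in blobs(c,ok&(z>48)&(z<95)&(W[...,0]<650)&(abs(W[...,1])<200),100):
        mk=mk&ok&(z>48); print('obj',ce.round(),a,np.round(W[mk].min(0)),np.round(W[mk].max(0)))
    for n,mm in(('red',((h<5)|(h>174))&(s>150)),('blue',(h>105)&(h<125)&(s>130))):
        mk=max(blobs(c,mm&ok&(z<45)&(z>28)),key=lambda b:b[1])[2]&ok&(z>28)&(z<45); print(n,W[mk].min(0).round(),W[mk].max(0).round())
inf('side','side0'); print(); inf('side','side3')
```

```text
nut bench -52.8 -93.0
low [ 487.1 -178.3  115.7] [ 0.9  0.3 -0.2]
False [466.7 148.8 115.5] [-0.2 -0.3  0.2]
18.6417
19.825
brass [350.8 189.9] 93 [ -40.2 -123.2] 52.9
brass [304.9 204.6] 107 [  9.1 -21.9] 53.2
brass [283.9 238.3] 99 [-14.8  76.5] 52.4
obj [285. 167.] 467 [ 592. -102.   48.] [637. -55.  86.]
obj [351. 190.] 117 [ 467. -154.   48.] [ 495. -127.   58.]
obj [387. 206.] 696 [ 371. -179.   48.] [ 428. -115.   81.]
obj [305. 204.] 128 [508. -57.  48.] [536. -28.  59.]
obj [284. 237.] 153 [482.  34.  48.] [509.  61.  60.]
obj [342. 260.] 646 [360. -12.  48.] [410.  39.  90.]
red [385. 196.  28.] [585. 270.  42.]
blue [ 406. -363.   28.] [ 610. -258.   41.]

brass [202.5 283.2] 166 [ 31.4 254.5] 25.8
brass [239.1 298.7] 401 [-41.1 232.1] 19.4
brass [307.2 329.7] 98 [-167.3  196.6] 16.4
obj [285. 167.] 470 [ 592. -102.   48.] [638. -56.  85.]
obj [387. 206.] 696 [ 371. -179.   48.] [ 428. -114.   81.]
obj [342. 260.] 643 [360. -11.  48.] [410.  39.  90.]
red [386. 150.  28.] [585. 270.  41.]
blue [ 406. -365.   28.] [ 591. -259.   40.]
```

View pics/side3.png

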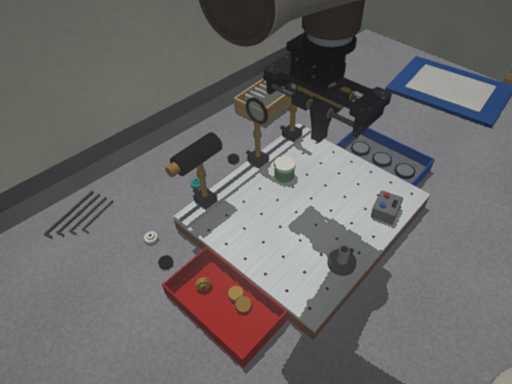

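Run:
```python
from m import *
c=dict(np.load('side3.npz')); W=world(c)
for u,v in((203,284),(236,293),(243,305)):
    p=W[v-5:v+6,u-5:u+6].reshape(-1,3); print(np.percentile(p,[2,50,98],axis=0).round().tolist())
i=c['img'][250:355,160:290,::-1]; cv2.imwrite('pics/crop.png',cv2.resize(i,None,fx=5,fy=5,interpolation=cv2.INTER_CUBIC))
```

```text
[[535.0, 204.0, 5.0], [539.0, 214.0, 25.0], [548.0, 222.0, 33.0]]
[[471.0, 171.0, 17.0], [486.0, 182.0, 19.0], [499.0, 193.0, 28.0]]
[[452.0, 178.0, 13.0], [460.0, 189.0, 20.0], [469.0, 199.0, 27.0]]
```

View pics/crop.png

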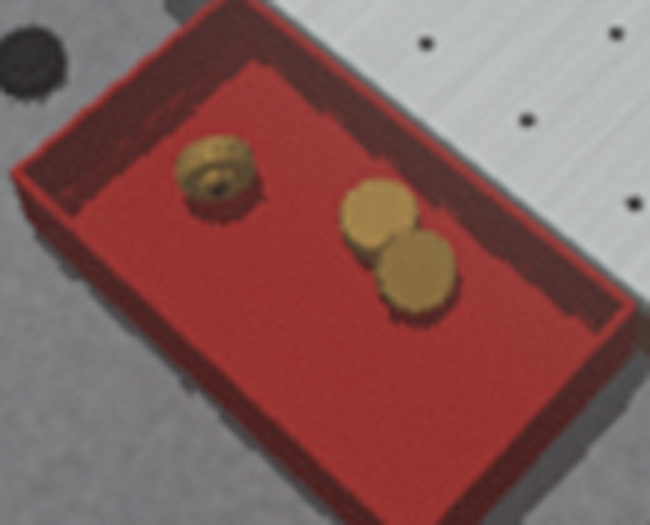

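All three nuts are inside the tray. Two lie upside down and one stands on its edge, at the same pixel as 8 s earlier, so it is at rest. All are below the rim, so I'm handing in.

Run:
```python
from rig import *
hand_in()
```

```text
the job is handed in; nothing more can be done
```

I swept the three brass nuts off the deck's +y end into the red tray, one at a time, using closed fingers about 5 mm above the deck. I started with the nut nearest the tray. The last check was at about 20 s on the clock, and I then handed in; no verdict is reported.

- **Nuts:** The final side view shows all three inside the red tray. Two are flat, upside down. One stands on its edge, with measured centre height about 20 mm and top point about 33 mm, so its centre is below the 30 mm limit. It had not moved between the last two pictures, 8 s apart.
- **Bystanders:** The foot, switch box and canister measured within 1 mm of where they stood.
- **Trays:** The red tray's outer edges agreed within 1 mm, though part of its near edge was hidden in the first picture. The blue tray's agreed within 2 mm, except its +x edge, where the arm was probably blocking the view: it read 591 mm instead of 610 mm. The arm never went near that tray.
- **Arm:** It was raised clear of everything at hand-in. No sweep tripped the 25 N guard.
- **Disagreements:** The cameras differed by about 5 mm in x (up to about 7 mm for one nut partly hidden by the arm), so I averaged their readings. They put the deck at 42 mm instead of 40 mm.

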